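# Put the socket tray from the middle of the stack away in the drawer

## Task

The red tray in the tray stack belongs in the open drawer of the bench cabinet: lift off whatever is stacked on it, lay the red tray flat in the drawer and put every loose socket on the worktop into it. Stack the other trays again in their old order, squarely seated one in another, on the bottom tray where it stands, and push the drawer fully home until its catch snaps in, without slamming it. Leave the ratchet, the green screwdriver and the red hex key set alone.

Things in the scene. Friction and masses are not known exactly. Their poses are not given: they have to be found in the camera images.
- tray_bottom: Grey bottom tray of the stack, nails in it (fixed contents), 0.55 kg. All trays are alike: 116 (x) x 156 (y) x 40 mm high, 3 mm walls; origin at the centre of the underside, z up. A foot (104 x 144 mm, 5 mm high) drops inside the rim of the tray below with 3 mm of play each way, so stacked trays repeat every 35 mm.
- tray_red: Red empty socket tray, 0.22 kg, shaped as tray_bottom; starts on the grey tray, under the blue. In every tray a 10 mm thick spine, its handle, runs along y through the middle from the floor (8 mm above the underside) up to 31 mm: grip it from above across x. On each side is a 50 x 150 mm compartment, 32 mm deep, with room for a finger; upright sockets may stick out of it.
- tray_blue: Blue tray with brass screws in it (fixed contents, 6 mm deep at most), about 0.4 kg, shaped as tray_bottom, spine as tray_red; starts on the red tray.
- tray_yellow: Yellow tray with washers in it (fixed contents), about 0.35 kg, shaped as tray_bottom, spine as tray_red; starts on the blue tray. May be absent. Free worktop for trays set aside lies left of the stack (about x 0.567, y 0.40) and behind the fixed blue vise (about x 0.597, y -0.035).
- socket_30: a dark wrench socket, loose on the worktop, standing upright: 30 mm across, 44 mm high; origin at the centre of its underside, z along its axis, up. The lowest 12 mm are a hexagonal collar, the rest is round. About 0.1 kg. Some of the four sockets may be absent
- socket_28: a bright wrench socket, loose on the worktop, standing upright: 28 mm across, 44 mm high; origin at the centre of its underside, z along its axis, up. The lowest 12 mm are a hexagonal collar, the rest is round. About 0.1 kg. Some of the four sockets may be absent
- socket_26: a bright wrench socket, loose on the worktop, standing upright: 26 mm across, 42 mm high; origin at the centre of its underside, z along its axis, up. The lowest 12 mm are a hexagonal collar, the rest is round. About 0.1 kg. Some of the four sockets may be absent
- socket_24: a dark wrench socket, loose on the worktop, standing upright: 24 mm across, 40 mm high; origin at the centre of its underside, z along its axis, up. The lowest 12 mm are a hexagonal collar, the rest is round. About 0.1 kg. Some of the four sockets may be absent
- drawer_bay (a point): Centre of the drawer's inner floor, 61 mm above the worktop; moves with the drawer. x points into the cabinet (the way it closes), y along its width, z up. Inside 132 (x) x 172 mm (y), walls 39 mm high, front panel 62 mm: the red tray fits, long side along y, with 8 mm of play each side. Cabinet top 128 mm above the worktop; 63 mm clear height over the drawer floor.
- drawer_handle (a point): Middle of the drawer's bow handle: a 9 mm bar, 80 mm long along the drawer's y, 94 mm above the worktop, its axis 24 mm in front of the front panel; moves with the drawer. Axes as for drawer_bay: push it along +x to close.
- drawer (a joint): Opening in m of the upper drawer of the grey and blue steel cabinet (208 wide, 170 deep, 128 mm high, fixed): 0 home, 0.16 fully open; starts 0.14 to 0.16. Friction 1.2 N and light damping; a ball catch resists with about 5 N between 12 and 5 mm and pulls the drawer home below 5 mm.
- ratchet: A ratchet wrench with a black grip, 183 mm long, a bystander. Overhead, a fixed shelf 0.39 m above the worktop covers its back, beyond x = 0.67: swing the arm round in front of it.
- screwdriver_green: A screwdriver with a green handle, 169 mm long, a bystander. It lies in front of the vise (0.10 m high, x 0.34 to 0.54, y -0.11 to -0.01). Two fixed dark mouldings, 31 mm high, cover the left front of the worktop (x 0.36 to 0.51, y beyond 0.27).
- hex_keys: A folding hex key set in a red holder, 100 mm long, a bystander; may be absent.
Mind the look-alikes: they are no part of the job. What is shaped like the socket_30 but orange or purple is not meant.

How it is judged:
By the outcome, as a careful person would: the job done as asked, in the order asked, and still so for the second after the job is handed in, with the robot touching nothing.
Of socket_30, socket_28, socket_26, socket_24 only 2 to 4 are there at a start; the rules pass over those that are not, and their reading is None.
Of tray_yellow, hex_keys only 1 to 2 are there at a start; the rules pass over those that are not, and their reading is None.
At some moment in a run one of socket_30, socket_28, socket_26, socket_24 may be knocked a few centimetres aside while the robot is not near it.
Once in a run the grip may slacken for a moment while it holds something.
It also fails if it takes over 210 s, if anything falls off the work surface, if the arm or the gripper's body presses on something with over 40 N, if the wrist force passes 120 N, or if a joint passes its speed limit or range.

## Robot

A 6-joint arm with a two-finger parallel gripper is mounted at the origin on a cart in front of the work surface, level with it; the furniture and walls round the work are solid. World frame = base frame: x ahead of the robot, y to its left, z up, the work surface at z = 0. Lengths are in m, angles in rad, forces in N, time in s.
With the tool pointing down it reaches from about 0.35 to 0.775 m from the base axis. Payload 7.3 kg.
Tool frame: the origin (TCP) lies at the centre of the arm's flange, where the gripper is bolted on; the fingertips stand 178 mm ahead of it and the grasp point (between the pads) lies 159 mm ahead of it (tip_extent is the distance from the TCP to the fingertips, in m); z points along the fingers, y is the line along which they close (so a half turn about z gives the same grasp; the last joint's range is limited). The gripper opens to 92 mm and grips with 3 to 60 N. Pads are 19 mm wide; open, the fingers measure 130 mm over their backs; the gripper's body (75 mm by 190 mm) begins 47 mm behind the grasp point.
Start: joints at [-1.475, 0.342, 1.524, -0, 1.275, -0.146], TCP at [0.126, -0.51, 0.405] pointing down, gripper open.
Joint ranges: [-2.53, 2.53], [-0.77, 2.02], [0.04, 2.7], [-1, 4.14], [0.28, 2.66], [-3.11, 3.11]. Speed limits (rad/s): [2.57, 2.57, 3.14, 3.14, 3.14, 3.14].

## Interface

Orientations are given as [roll, pitch, yaw] about the fixed x, y, z axes, in that order (R = Rz(yaw) Ry(pitch) Rx(roll)).
In Python, from cell import * gives the robot as it stands.
- The arm moves only by the tool arm_command, never from a script. Its arguments are lists of equal length, an entry for each row: "xyz": the shift along the world's x, y, z in mm, a list of three; "spin": the turn about the world's z in degrees. In form: {"xyz": [[tx, ty, tz], ...], "spin": [spin, ...]}. A call has 1 to 20 rows; each row shifts and turns the commanded pose from where the row before left it; what a row does not reach is not made up. A row lasts 1/10 s, in which the tool goes at most 50 mm and 8.59 degrees, less where a joint would pass 70% of its speed; a pose out of reach is approached as far as the arm can. A call with a gripper value outside its range is refused whole. "jaw" is the opening, from -1 (shut) to 1 (fully open), set as the call begins (left out, the last holds). The fingers move at their own pace and stop on an object; "squeeze" is the grip in N (left out, the last holds). Time passes only in rows, so rows that do not move let the fingers close. It gives the time, the measured TCP pose, the force, the opening and the grip force at its end, in the units of the state.
- observe(): the state, without advancing time (a new reading comes with each control period).
- read_camera(name): name is "scene" or "top" or "wrist"; returns a dict with "img" (384x512x3 uint8, red, green, blue), "depth" (384x512 float32, m along the optical axis (not along the pixel's ray), 0 where there is no reading), "fx", "fy", "cx", "cy" (pixels), "world_from_camera" (4x4, takes a point from camera to world coordinates). Camera axes: x right, y up, looking along -z (the intrinsics and any distortion apply to the point x, -y, -z); pixel columns grow to the right and rows downward; lengths in m; the calibration is good to about 2 mm. A picture is of the moment at which its call begins.
- hand_in(): hands the job in; it is judged then, once.
The state is a dict: "time": time; "qpos": joint angles; "qvel": joint speeds; "joint_efforts": joint torques, N m; "tool_pos": TCP position; "tool_rot": TCP orientation; "contact_force": force on the tool from outside, world axes, zero at the start; "torque": the same for the moment, N m; "opening": finger opening in m; "grip_force": force on a finger pad.
Only numpy, scipy, OpenCV 4.12 (cv2) and the standard library are available. Lean on these libraries where they do the work, as an engineer would, in place of code of your own. Each camera call takes 0.05 s, during which the arm holds its last target. There are 200 camera calls.

## Working session

There is one attempt and no reset: what is moved stays moved. The work goes in short steps, Python scripts to look and compute and a tool call to move; the robot and the scene stay as the last step left them, time stands still between calls to the robot, and variables do not carry over. Pictures are saved under pics/ and viewed, at most 14 in all, crops included, and the job is handed in when it is done.

Besides the shell and the picture viewer there is one more tool, called after "Request:" by a JSON object that holds its "method" and its "body". arm_command: Moves the arm, as the interface text tells. Its arguments: {"type":"object","properties":{"xyz":{"type":"array","items":{"type":"array","items":{"type":"number"}}},"spin":{"type":"array","items":{"type":"number"}},"jaw":{"type":"number"},"squeeze":{"type":"number"}},"required":["xyz","spin"]}

```bash
mkdir -p pics; ls
cat > h.py <<'E'
from cell import *
import numpy as np, cv2
def cam(n,save=None):
    c=read_camera(n)
    if save: cv2.imwrite('pics/'+save,c['img'][:,:,::-1])
    return c
def cloud(c):
    d=c['depth'];v,u=np.mgrid[:d.shape[0],:d.shape[1]]
    p=np.stack([(u-c['cx'])/c['fx']*d,-(v-c['cy'])/c['fy']*d,-d,np.ones_like(d)],-1)
    w=(p@np.array(c['world_from_camera']).T)[...,:3]; w[d==0]=np.nan
    return w
E
python3 - <<'E'
from h import *
s=observe();print({k:np.round(v,3) for k,v in s.items()})
for n in ('scene','top'):
    c=cam(n,n+'0.png');np.savez(n+'0.npz',w=cloud(c),img=c['img']);print(n,[k for k in c],np.round(c['world_from_camera'],3),c['fx'])
E
```

```text
pics
{'time': np.float64(0.0), 'qpos': array([-1.475,  0.343,  1.525, -0.   ,  1.275, -0.146]), 'qvel': array([ 0.001,  0.   , -0.   ,  0.   ,  0.001,  0.   ]), 'joint_efforts': array([ 3.0000e-03, -4.3123e+01, -2.4422e+01,  7.2000e-02,  5.6000e-02,
       -0.0000e+00]), 'tool_pos': array([ 0.126, -0.51 ,  0.404]), 'tool_rot': array([-3.14 , -0.   ,  0.242]), 'contact_force': array([-1.007, -0.252, -0.675]), 'torque': array([-0.03 , -0.033, -0.012]), 'grip_force': np.float64(0.0), 'opening': np.float64(0.092)}
scene ['img', 'depth', 'fx', 'fy', 'cx', 'cy', 'world_from_camera'] [[-0.72   0.502 -0.478  0.037]
 [-0.694 -0.511  0.508  0.517]
 [ 0.011  0.698  0.716  0.876]
 [ 0.     0.     0.     1.   ]] 490.44887861409245
top ['img', 'depth', 'fx', 'fy', 'cx', 'cy', 'world_from_camera'] [[-0.006  0.999 -0.054  0.502]
 [-1.    -0.007 -0.013 -0.023]
 [-0.013  0.054  0.998  0.921]
 [ 0.     0.     0.     1.   ]] 352.3612870924352
```

View pics/scene0.png

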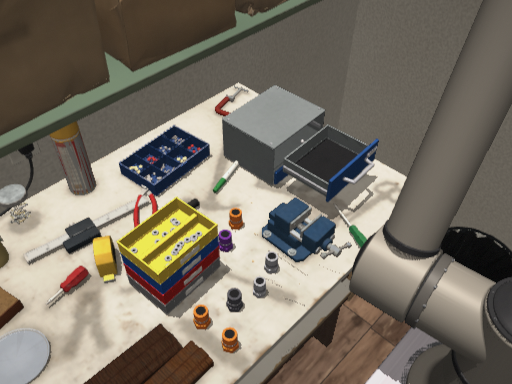

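View pics/top0.png

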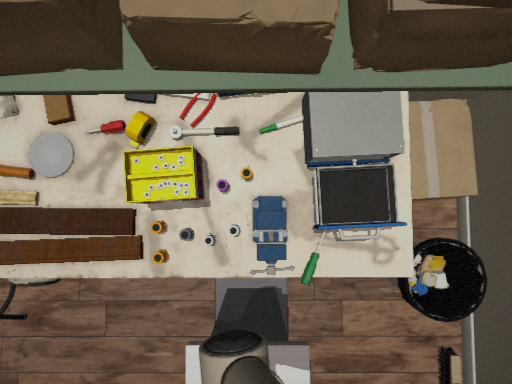

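The stack is at top (160,175): yellow, blue, red, grey. Three real sockets are visible: dark (187,234), bright (209,240) and bright (234,230). The drawer is open at (356,195), with its handle at (355,236). The hex keys aren't obvious. The orange and purple parts are look-alikes.

Run:
```python
from h import *
D=np.load('top0.npz');w=D['w'];img=D['img']
S=np.load('scene0.npz');ws=S['w']
hsv=cv2.cvtColor(img,cv2.COLOR_RGB2HSV);hs=cv2.cvtColor(S['img'],cv2.COLOR_RGB2HSV)
for (u,v) in [(187,234),(209,240),(234,230),(159,227),(160,256),(223,185),(247,173)]:
    for W,nm in ((w,'top'),(ws,'sc')):
        P=w[v,u] if nm=='top' else None
        if nm=='top':
            win=W[v-14:v+15,u-14:u+15].reshape(-1,3);c0=None
            m=win[:,2]>0.028;q=win[m];c0=np.median(q,0)
        else:
            q=W.reshape(-1,3);q=q[(np.hypot(q[:,0]-c0[0],q[:,1]-c0[1])<.03)&(q[:,2]>.02)&(q[:,2]<.06)]
            if len(q)==0: continue
        lo=np.percentile(q,2,0);hi=np.percentile(q,98,0)
        r=cv2.minEnclosingCircle(np.float32(q[:,:2]*1000))
        print(nm,(u,v),len(q),np.round((lo+hi)/2*1000),np.round((hi-lo)*1000),'circ',np.round(r[0]),round(r[1]*2),'ztop',np.round(np.percentile(q[:,2],90)*1000,1))
# stack rim
for nm,W in (('top',w),('sc',ws)):
    m=(W[...,2]>.135)&(W[...,2]<.155)&(W[...,1]>.1)&(W[...,1]<.35)&(W[...,0]>.35)&(W[...,0]<.7)
    q=W[m];print(nm,'rim',len(q),np.median(q[:,2]),cv2.minAreaRect(np.float32(q[:,:2]*1000)), q.min(0),q.max(0))
    m=(W[...,2]>.08)&(W[...,2]<.108)&(W[...,1]<-.15)&(W[...,0]>.33)&(W[...,0]<.62)
    q=W[m];print(nm,'drawer walls',len(q),cv2.minAreaRect(np.float32(q[:,:2]*1000)))
    m=(W[...,2]>.114)&(W[...,2]<.134)&(W[...,1]<-.15)&(W[...,0]>.33)&(W[...,0]<.9)
    q=W[m];a=q[q[:,0]<.5];print(nm,'front',len(a),cv2.minAreaRect(np.float32(a[:,:2]*1000)) if len(a)>3 else 0)
    a=q[q[:,0]>.52];print(nm,'cab',len(a),cv2.minAreaRect(np.float32(a[:,:2]*1000)),np.median(a[:,2]))
    m=(W[...,2]>.05)&(W[...,2]<.07)&(W[...,1]<-.15)&(W[...,0]>.38)&(W[...,0]<.62)
    q=W[m];print(nm,'floor',len(q),cv2.minAreaRect(np.float32(q[:,:2]*1000)),np.median(q,0))
    m=(W[...,2]>.085)&(W[...,2]<.105)&(W[...,1]<-.15)&(W[...,0]<.41)&(W[...,0]>.33)
    q=W[m];print(nm,'handle',len(q),cv2.minAreaRect(np.float32(q[:,:2]*1000)) if len(q)>3 else 0)
```

```text
top (187, 234) 111 [435. 150.  40.] [25. 26. 12.] circ [435. 150.] 29 ztop 45.2
sc (187, 234) 230 [434. 156.  34.] [27. 26. 23.] circ [435. 155.] 31 ztop 44.3
top (209, 240) 80 [421.  92.  39.] [22. 22.  8.] circ [421.  92.] 24 ztop 42.7
sc (209, 240) 163 [420.  98.  32.] [22. 22. 23.] circ [420.  97.] 26 ztop 42.4
top (234, 230) 94 [445.  30.  42.] [25. 23.  8.] circ [444.  30.] 27 ztop 44.7
sc (234, 230) 174 [445.  35.  34.] [25. 24. 24.] circ [445.  34.] 29 ztop 44.5
top (159, 227) 117 [453. 222.  38.] [25. 27. 15.] circ [454. 222.] 29 ztop 44.6
sc (159, 227) 242 [453. 227.  34.] [27. 26. 23.] circ [454. 226.] 31 ztop 44.4
top (160, 256) 120 [380. 217.  38.] [26. 26. 15.] circ [379. 217.] 29 ztop 45.1
sc (160, 256) 257 [378. 223.  34.] [27. 25. 25.] circ [379. 223.] 31 ztop 44.6
top (223, 185) 104 [558.  58.  42.] [27. 25.  7.] circ [558.  58.] 28 ztop 44.6
sc (223, 185) 185 [558.  63.  34.] [26. 26. 25.] circ [559.  63.] 31 ztop 44.3
top (247, 173) 108 [588.  -2.  39.] [27. 25. 15.] circ [588.  -3.] 28 ztop 44.9
sc (247, 173) 167 [588.   2.  34.] [26. 27. 24.] circ [590.   0.] 33
[... 794 characters left out ...]
578.1134643554688, 192.14471435546875), (120.5483627319336, 159.1367645263672), 3.7574501037597656) [0.51386319 0.10945728 0.13501045] [0.63996674 0.27516072 0.14749288]
sc drawer walls 1509 ((522.6403198242188, -619.2862548828125), (193.5627899169922, 936.77978515625), 0.06420092284679413)
sc front 268 ((459.1073913574219, -260.61187744140625), (10.306842803955078, 202.7782440185547), 2.1069934368133545)
sc cab 3817 ((703.5783081054688, -619.3378295898438), (263.3008728027344, 940.7435913085938), 0.8494788408279419) 0.12618992519506622
sc floor 2045 ((534.343994140625, -617.46875), (934.8361206054688, 169.6980438232422), 89.96379089355469) [ 0.54410478 -0.27256192  0.06004572]
sc handle 0 0
```

Run:
```python
import cv2
a=cv2.imread('pics/top0.png')[80:290,80:430]
cv2.imwrite('pics/crop1.png',cv2.resize(a,(800,480),interpolation=cv2.INTER_CUBIC))
```

```text
(no output)
```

View pics/crop1.png

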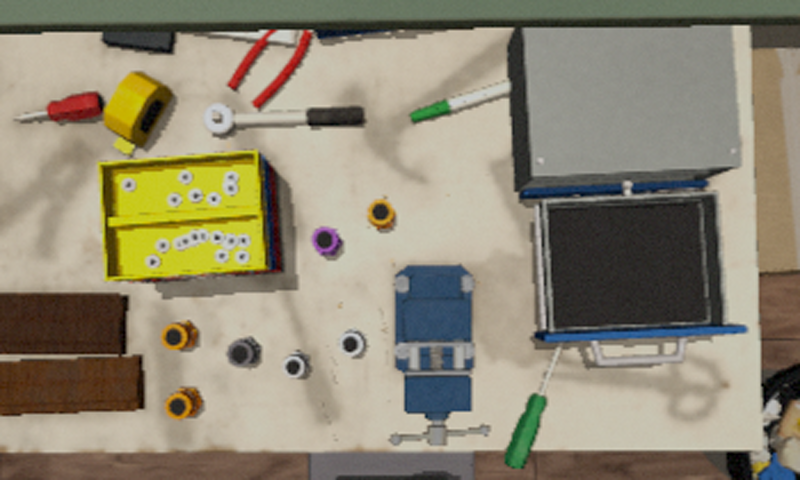

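The picture agrees with the measurements. socket_30 is at about (.435,.153), socket_26 at (.420,.095) and socket_28 at (.445,.032), and the stack is yawed about 4°. An orange look-alike stands on the spot behind the vise, so I'll set the trays aside on the left only. I'll move over the stack next and refine with the wrist camera.

Request:
{"method": "arm_command", "body": {"xyz": [[22.5,35,0.5],[22.5,35,0.5],[22.5,35,0.5],[22.5,35,0.5],[22.5,35,0.5],[22.5,35,0.5],[22.5,35,0.5],[22.5,35,0.5],[22.5,35,0.5],[22.5,35,0.5],[22.5,35,0.5],[22.5,35,0.5],[22.5,35,0.5],[22.5,35,0.5],[22.5,35,0.5],[22.5,35,0.5],[22.5,35,0.5],[22.5,35,0.5],[22.5,35,0.5],[22.5,35,0.5]], "spin": [4,4,4,4,4,4,4,4,4,4,4,4,4,4,4,4,4,4,4,4], "jaw": -0.1, "squeeze": 45}}

```text
time: 2.1
tool_pos: [0.5763, 0.1919, 0.4143]
tool_rot: [-3.141, 0.0, 1.641]
contact_force: [0.4, -0.6, -0.0]
opening: 0.0413
grip_force: 0.0
```

```bash
cat >> h.py <<'E'
def st():
    s=observe();print('t',round(float(s['time']),2),'pos',np.round(np.array(s['tool_pos'])*1000,1),'yaw',round(float(np.degrees(s['tool_rot'][2])),2),'rot',np.round(np.degrees(s['tool_rot']),1),'F',np.round(s['contact_force'],1),'op',round(float(s['opening'])*1000,1),'grip',round(float(s['grip_force']),1));return s
def rect(W,z0,z1,x0,x1,y0,y1,nm=''):
    m=(W[...,2]>z0)&(W[...,2]<z1)&(W[...,1]>y0)&(W[...,1]<y1)&(W[...,0]>x0)&(W[...,0]<x1)
    q=W[m]
    if len(q)<5: print(nm,'none');return
    r=cv2.minAreaRect(np.float32(q[:,:2]*1000));print(nm,len(q),'c',np.round(r[0],1),'size',np.round(r[1],1),'ang',round(r[2],1),'z',np.round(np.median(q[:,2])*1000,1));return q
E
python3 - <<'E'
from h import *
st()
c=cam('wrist','wrist1.png');W=cloud(c);print(np.round(c['world_from_camera'],3),c['fx'])
rect(W,.135,.155,.45,.7,.08,.32,'rim')
rect(W,.128,.140,.555,.6,.14,.24,'spine')
c=cam('top');T=cloud(c)
m=(T[...,0]>.51)&(T[...,0]<.66)&(T[...,1]>.29)&(T[...,1]<.48)&(T[...,2]>.004)
print('left spot objs',m.sum(),np.round(T[m][::10],3))
E
```

```text
t 2.1 pos [576.3 191.9 414.3] yaw 94.03 rot [-180.    0.   94.] F [ 0.4 -0.6 -0. ] op 41.3 grip 0.0
[[ 0.997 -0.068 -0.02   0.571]
 [ 0.071  0.952  0.298  0.271]
 [-0.001 -0.299  0.954  0.394]
 [ 0.     0.     0.     1.   ]] 270.21807439751365
rim 3320 c [577.4 190.8] size [116.8 155.2] ang 4.1 z 140.0
spine 952 c [577.3 189.9] size [  9.6 100.4] ang 4.4 z 136.0
left spot objs 0 []
```

View pics/wrist1.png

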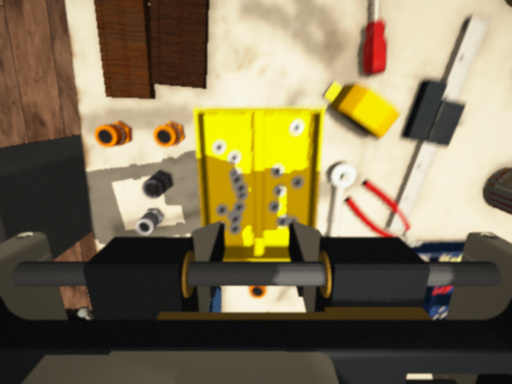

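The wrist view shows the yellow tray centred under the tool with its spine between the fingers. Its pose of (577.4,190.8), 4.1° matches the average of the top and scene cameras. Next I descend and grip the spine.

Request:
{"method": "arm_command", "body": {"xyz": [[1,-1,-30],[0,0,-30],[0,0,-25],[0,0,-20],[0,0,-10],[0,0,0],[0,0,0]], "spin": [0,0,0,0,0,0,0]}}

```text
time: 2.9
tool_pos: [0.577, 0.1891, 0.3005]
tool_rot: [3.141, -0.0, 1.638]
contact_force: [0.0, -0.6, 0.0]
opening: 0.0412
grip_force: 0.0
```

Request:
{"method": "arm_command", "body": {"xyz": [[0,0,0],[0,0,0],[0,0,0],[0,0,0],[0,0,0],[0,0,0],[0,0,0]], "spin": [0,0,0,0,0,0,0], "jaw": -1}}

```text
time: 3.6
tool_pos: [0.5768, 0.1893, 0.3]
tool_rot: [3.141, -0.0, 1.638]
contact_force: [0.6, -0.8, 2.2]
opening: 0.0093
grip_force: 45.0
```

Request:
{"method": "arm_command", "body": {"xyz": [[0,0,10],[0,0,20],[0,0,20],[0,0,10],[0,0,0]], "spin": [0,0,0,0,0]}}

```text
time: 4.1
tool_pos: [0.5769, 0.1893, 0.3611]
tool_rot: [3.139, -0.0, 1.638]
contact_force: [0.9, 0.5, -4.4]
opening: 0.0099
grip_force: 45.0
```

Request:
{"method": "arm_command", "body": {"xyz": [[1,15,0],[2,30,0],[2,40,0],[1,40,0],[1,40,0],[1,25,-10],[0,10,-20],[0,0,-30],[0,0,-35],[0,0,-30],[0,0,-20],[0,0,-10],[0,0,-4],[0,0,0]], "spin": [0,0,0,0,0,0,0,0,0,0,0,0,0,0]}}

```text
time: 5.5
tool_pos: [0.5847, 0.3898, 0.2009]
tool_rot: [3.141, -0.0, 1.638]
contact_force: [-0.2, -0.1, -4.2]
opening: 0.0101
grip_force: 45.0
```

Run:
```python
from h import *
st()
c=cam('wrist');W=cloud(c)
T=cloud(cam('top'))
rect(T,.101,.112,.5,.66,.08,.32,'blue rim top')
S=cloud(cam('scene'));rect(S,.101,.112,.5,.66,.08,.32,'blue rim scene')
rect(T,.03,.06,.5,.68,.28,.5,'yellow top')
rect(S,.03,.06,.5,.68,.28,.5,'yellow scene')
```

```text
t 5.5 pos [584.7 389.8 200.9] yaw 93.87 rot [180.   -0.   93.9] F [-0.2 -0.1 -4.2] op 10.1 grip 45.0
blue rim top 454 c [577.3 188.1] size [116.6 156.9] ang 4.2 z 108.0
blue rim scene 21 c [623.9 271.3] size [ 7.5 16.4] ang 60.3 z 107.5
yellow top 454 c [599.9 370.8] size [145.2 192.6] ang 4.5 z 39.6
yellow scene 1206 c [600.2 373.7] size [146.3 198.2] ang 4.6 z 38.1
```

Request:
{"method": "arm_command", "body": {"xyz": [[0,0,-3],[0,0,-2],[0,0,-1],[0,0,0]], "spin": [0,0,0,0]}}

```text
time: 6.05
tool_pos: [0.5851, 0.3892, 0.1976]
tool_rot: [3.139, -0.001, 1.638]
contact_force: [-4.8, -3.8, 9.7]
opening: 0.0098
grip_force: 45.1
```

Request:
{"method": "arm_command", "body": {"xyz": [[0,0,0],[0,0,0],[0,0,0],[0,0,0]], "spin": [0,0,0,0], "jaw": -0.1}}

```text
time: 6.45
tool_pos: [0.5848, 0.3893, 0.1947]
tool_rot: [3.141, -0.0, 1.638]
contact_force: [0.0, 1.0, 0.3]
opening: 0.0373
grip_force: 0.0
```

Request:
{"method": "arm_command", "body": {"xyz": [[0,0,30],[0,0,45],[0,-20,50],[0,-40,45],[0,-45,0],[-2,-45,0],[-2,-35,0],[-4,-15,0],[0,0,0]], "spin": [0,0,0,0,0,0,0,0,0]}}

```text
time: 7.35
tool_pos: [0.5767, 0.1959, 0.3537]
tool_rot: [-3.142, 0.0, 1.635]
contact_force: [0.4, 1.2, 0.0]
opening: 0.0415
grip_force: 0.0
```

Run:
```python
from h import *
st()
W=cloud(cam('wrist'))
rect(W,.1,.115,.5,.66,.08,.32,'blue rim')
rect(W,.095,.105,.56,.595,.14,.24,'blue spine')
W=cloud(cam('top'))
rect(W,.03,.06,.51,.68,.3,.5,'yellow top')
W=cloud(cam('scene'))
rect(W,.03,.06,.51,.68,.3,.5,'yellow scene')
```

```text
t 7.35 pos [576.7 195.9 353.7] yaw 93.7 rot [-180.     0.    93.7] F [0.4 1.2 0. ] op 41.5 grip 0.0
blue rim 3400 c [577.3 198.8] size [117.3 137.6] ang 4.1 z 105.7
blue spine 1099 c [577.6 190.1] size [  9.4 100.3] ang 4.1 z 101.1
yellow top 117 c [527.6 404.5] size [127.9  34.6] ang 77.9 z 40.3
yellow scene 1489 c [586.  391.3] size [120.5 157.9] ang 3.8 z 36.3
```

Request:
{"method": "arm_command", "body": {"xyz": [[0,0,-20],[0,0,-25],[0,0,-20],[0,0,-10],[0,0,0],[0,0,0]], "spin": [0,0,0,0,0,0]}}

```text
time: 8.1
tool_pos: [0.577, 0.1983, 0.2791]
tool_rot: [3.141, -0.0, 1.639]
contact_force: [0.3, 0.0, 0.4]
opening: 0.0413
grip_force: 0.0
```

Request:
{"method": "arm_command", "body": {"xyz": [[0.5,-8,0],[0,0,-8],[0,0,-6],[0,0,0]], "spin": [0,0,0,0]}}

```text
time: 8.5
tool_pos: [0.5769, 0.1892, 0.2635]
tool_rot: [-3.14, 0.0, 1.638]
contact_force: [0.1, 0.7, -0.9]
opening: 0.0417
grip_force: 0.0
```

Request:
{"method": "arm_command", "body": {"xyz": [[0,0,0],[0,0,0],[0,0,0],[0,0,0],[0,0,0],[0,0,0]], "spin": [0,0,0,0,0,0], "jaw": -1}}

```text
time: 9.1
tool_pos: [0.5773, 0.1895, 0.2647]
tool_rot: [3.141, -0.0, 1.638]
contact_force: [0.6, -0.9, 0.3]
opening: 0.0093
grip_force: 45.0
```

Request:
{"method": "arm_command", "body": {"xyz": [[0,0,10],[0,0,20],[0,0,20],[0,0,10],[0,0,0]], "spin": [0,0,0,0,0]}}

```text
time: 9.6
tool_pos: [0.5774, 0.1895, 0.326]
tool_rot: [3.139, -0.0, 1.638]
contact_force: [0.6, 0.5, -4.3]
opening: 0.0095
grip_force: 45.0
```

Run:
```python
from h import *
st()
W=cloud(cam('wrist','w2.png'))
rect(W,.15,.185,.5,.66,.08,.35,'held blue')
W=cloud(cam('scene'))
for z in (.034,.036): rect(W,z,.046,.51,.68,.3,.5,'yellow scene')
W=cloud(cam('top'))
rect(W,.03,.06,.51,.68,.3,.5,'yellow top')
rect(W,.066,.08,.5,.68,.09,.3,'red top')
```

```text
t 9.6 pos [577.4 189.5 326. ] yaw 93.85 rot [179.8  -0.   93.9] F [ 0.6  0.5 -4.3] op 9.5 grip 45.0
held blue 10596 c [576.8 203.9] size [117.7 127.2] ang 3.9 z 163.5
yellow scene 964 c [586.1 391.4] size [119.9 157.1] ang 4.0 z 39.3
yellow scene 748 c [586.1 391.4] size [119.9 157.1] ang 4.0 z 40.5
yellow top 87 c [527.6 386.6] size [146.8  18. ] ang 87.5 z 40.2
red top 123 c [579.5 150.8] size [116.9  82.1] ang 3.8 z 73.3
```

Request:
{"method": "arm_command", "body": {"xyz": [[1,15,0],[2,30,0],[2,40,0],[1,40,0],[1,40,0],[1,25,0],[0,10,0],[0,0,-20],[0,0,-30],[0,0,-20],[0,0,0],[0,0,0]], "spin": [0,0,0,0,0,0,0,0,0,0,0,0]}}

```text
time: 10.95
tool_pos: [0.5854, 0.3893, 0.2544]
tool_rot: [-3.141, 0.0, 1.638]
contact_force: [0.9, 0.5, -3.0]
opening: 0.0094
grip_force: 45.0
```

Run:
```python
from h import *
st()
W=cloud(cam('scene','s2.png'))
rect(W,.06,.110,.51,.68,.29,.5,'blue held')
W=cloud(cam('wrist'))
rect(W,.06,.110,.51,.68,.29,.5,'blue held')
rect(W,.031,.046,.51,.68,.29,.5,'yellow')
```

```text
t 10.95 pos [585.4 389.3 254.4] yaw 93.83 rot [-180.     0.    93.8] F [ 0.9  0.5 -3. ] op 9.4 grip 45.0
blue held 3399 c [585.5 391. ] size [120.9 158.2] ang 3.5 z 76.8
blue held 29918 c [585.6 394. ] size [117.4 146.9] ang 3.9 z 69.9
yellow 170 c [580.3 466.9] size [116.9   0.7] ang 3.9 z 44.8
```

Request:
{"method": "arm_command", "body": {"xyz": [[0.3,0.3,-8],[0,0,-7],[0,0,-5],[0,0,-3],[0,0,-2],[0,0,0]], "spin": [0,0,0,0,0,0]}}

```text
time: 11.65
tool_pos: [0.5854, 0.3893, 0.2322]
tool_rot: [3.141, 0.0, 1.638]
contact_force: [-6.8, -6.3, 10.6]
opening: 0.0096
grip_force: 45.0
```

Request:
{"method": "arm_command", "body": {"xyz": [[0,0,0],[0,0,0],[0,0,0],[0,0,0]], "spin": [0,0,0,0], "jaw": -0.1}}

```text
time: 12.05
tool_pos: [0.5856, 0.3899, 0.2294]
tool_rot: [3.141, -0.0, 1.638]
contact_force: [-0.0, -0.2, 0.2]
opening: 0.0369
grip_force: 0.0
```

Request:
{"method": "arm_command", "body": {"xyz": [[0,0,30],[0,0,45],[0,-15,40],[-1,-40,0],[-1,-45,0],[-2,-45,0],[-2,-40,0],[-2,-15,0],[0,0,0],[0,0,0]], "spin": [0,0,0,0,0,0,0,0,0,0]}}

```text
time: 13.05
tool_pos: [0.5777, 0.1906, 0.3447]
tool_rot: [3.141, -0.001, 1.638]
contact_force: [-1.5, 0.2, 0.9]
opening: 0.0414
grip_force: 0.0
```

Run:
```python
from h import *
st()
W=cloud(cam('wrist'))
rect(W,.066,.08,.5,.66,.08,.32,'red rim')
rect(W,.061,.070,.56,.595,.14,.24,'red spine')
W=cloud(cam('scene','s3.png'))
rect(W,.068,.08,.51,.68,.3,.5,'blue scene')
W=cloud(cam('top'))
rect(W,.068,.08,.51,.68,.3,.5,'blue top')
```

```text
t 13.05 pos [577.7 190.6 344.7] yaw 93.85 rot [180.   -0.   93.8] F [-1.5  0.2  0.9] op 41.4 grip 0.0
red rim 3658 c [575.9 217.1] size [214.4 131.8] ang 86.1 z 74.1
red spine 948 c [576.9 189.8] size [  9.5 100.5] ang 4.1 z 66.0
blue scene 1122 c [585.4 390.3] size [119.8 157.4] ang 3.9 z 73.3
blue top 100 c [536.4 383.8] size [ 19.5 153.8] ang 4.2 z 75.5
```

Request:
{"method": "arm_command", "body": {"xyz": [[-0.5,-0.5,-30],[0,0,-35],[0,0,-25],[0,0,-15],[0,0,-9],[0,0,0],[0,0,0]], "spin": [0,0,0,0,0,0,0]}}

```text
time: 13.9
tool_pos: [0.5773, 0.1899, 0.2311]
tool_rot: [3.14, -0.0, 1.639]
contact_force: [0.5, 0.7, 0.4]
opening: 0.0411
grip_force: 0.0
```

Request:
{"method": "arm_command", "body": {"xyz": [[0,0,0],[0,0,0],[0,0,0],[0,0,0],[0,0,0],[0,0,0]], "spin": [0,0,0,0,0,0], "jaw": -1}}

```text
time: 14.5
tool_pos: [0.5771, 0.1892, 0.2308]
tool_rot: [3.141, 0.0, 1.638]
contact_force: [-0.6, 0.2, 2.8]
opening: 0.0095
grip_force: 45.0
```

Request:
{"method": "arm_command", "body": {"xyz": [[0,0,10],[0,0,20],[0,0,30],[0,0,40],[0,0,30],[0,0,0]], "spin": [0,0,0,0,0,0]}}

```text
time: 15.1
tool_pos: [0.5776, 0.1895, 0.3659]
tool_rot: [3.132, -0.001, 1.638]
contact_force: [-0.5, 0.8, -1.9]
opening: 0.0094
grip_force: 45.0
```

Run:
```python
from h import *
st()
w=cloud(cam('wrist','w3.png'))
T=cloud(cam('top','t3.png'));S=cloud(cam('scene'))
for n,W in(('top',T),('scene',S)):
    rect(W,.03,.048,.5,.68,.08,.3,n+' grey')
    q=rect(W,.055,.068,.44,.585,-.38,-.15,n+' floor')
    q=rect(W,.092,.108,.44,.59,-.38,-.12,n+' walls')
    rect(W,.112,.13,.43,.5,-.4,-.12,n+' front')
    q=rect(W,.085,.1,.41,.447,-.33,-.18,n+' handle')
```

```text
t 15.1 pos [577.6 189.5 365.9] yaw 93.86 rot [ 1.795e+02 -1.000e-01  9.390e+01] F [-0.5  0.8 -1.9] op 9.4 grip 45.0
top grey 155 c [578.3 163. ] size [116.9 105.9] ang 4.0 z 38.1
top floor 3479 c [ 520.3 -257.3] size [130.5 187. ] ang 1.6 z 60.5
top walls 354 c [ 514.2 -260.8] size [189.1 149.1] ang 89.4 z 98.0
top front 339 c [ 458.3 -264.9] size [  8.3 198.2] ang 2.4 z 121.5
top handle 194 c [ 436.2 -266.6] size [95.7 21.2] ang 89.8 z 96.6
scene grey 765 c [601.5 201.8] size [170.8 171.3] ang 4.5 z 36.0
scene floor 96 c [ 520.3 -169.5] size [ 11.7 129.1] ang 88.7 z 60.5
scene walls none
scene front none
scene handle none
```

Run:
```python
from h import *
a=np.radians(2.3);R=np.array([[np.cos(a),np.sin(a)],[-np.sin(a),np.cos(a)]]) # world->drawer
o=np.array([.458,-.263])
for n in('top0','scene0'):
    W=np.load(n+'.npz')['w'];W=W[np.isfinite(W[...,0])]
    L=np.c_[(W[:,:2]-o)@R.T,W[:,2]]*1000
    m=(abs(L[:,1])<130)&(L[:,0]>-50)&(L[:,0]<160);L=L[m]
    f=L[(abs(L[:,2]-61)<3)]; f2=f[abs(f[:,1])<70]; f3=f[(f[:,0]>50)&(f[:,0]<110)&(abs(f[:,1])<95)]
    print(n,'floor x',np.percentile(f2[:,0],[1,99]).round(1),'y',np.percentile(f3[:,1],[1,99]).round(1))
    w=L[(L[:,2]>95)&(L[:,2]<106)&(L[:,0]>30)&(L[:,0]<120)]
    for s in(-1,1):
        q=w[w[:,1]*s>0];print(' wall',s,len(q),np.percentile(q[:,1],[2,50,98]).round(1))
    p=L[(L[:,2]>119)&(L[:,2]<130)&(abs(L[:,0])<20)];print(' panel x',np.percentile(p[:,0],[2,50,98]).round(1),'y',np.percentile(p[:,1],[1,99]).round(1))
    h=L[(L[:,2]>85)&(L[:,2]<103)&(L[:,0]<-12)];print(' handle',len(h),np.percentile(h[:,0],[2,30,50]).round(1),np.percentile(h[:,1],[2,98]).round(1),)
    b=L[(L[:,2]>95)&(L[:,2]<106)&(L[:,0]>120)&(abs(L[:,1])<70)];print(' back',len(b),np.percentile(b[:,0],[2,50,98]).round(1) if len(b) else '')
```

```text
top0 floor x [  5.6 135.1] y [-88.1  74.5]
 wall -1 86 [-92.6 -90.1 -87.8]
 wall 1 70 [83.4 85.7 87.4]
 panel x [-3.5  0.4  4.2] y [-98.5  95.2]
 handle 189 [-31.7 -28.4 -26.1] [-47.2  42.8]
 back 112 [136.1 137.9 140.3]
scene0 floor x [ -2.5 138.4] y [-86.6  90.9]
 wall -1 65 [-91.  -86.5 -83.2]
 wall 1 73 [85.2 89.2 92.2]
 panel x [-3.4  0.5  4.9] y [-93.9 100.3]
 handle 145 [-31.5 -29.  -27.1] [-43.1  47.1]
 back 85 [136.  138.2 141.8]
```

Request:
{"method": "arm_command", "body": {"xyz": [[-2,-15,0],[-4,-30,0],[-4,-40,0],[-4,-40,0],[-4,-40,0],[-4,-40,0],[-4,-40,0],[-4,-40,0],[-4,-40,0],[-4,-40,0],[-4,-40,0],[-4,-30,0],[-3.6,-15.5,0],[0,0,-20],[0,0,-20],[0,0,0],[0,0,0]], "spin": [0,0,-0.2,-0.2,-0.2,-0.2,-0.2,-0.2,-0.2,-0.2,0,0,0,0,0,0,0]}}

```text
time: 16.95
tool_pos: [0.5272, -0.2609, 0.3201]
tool_rot: [-3.14, -0.001, 1.61]
contact_force: [-0.5, 0.4, -0.8]
opening: 0.0096
grip_force: 45.0
```

Run:
```python
from h import *
st()
for n in('top','scene'):
    W=cloud(cam(n,n+'4.png'))
    rect(W,.155,.182,.44,.62,-.36,-.16,n+' tray')
```

```text
t 16.95 pos [ 527.2 -260.9  320.1] yaw 92.27 rot [-1.799e+02 -1.000e-01  9.230e+01] F [-0.5  0.4 -0.8] op 9.6 grip 45.0
top tray 285 c [ 527.1 -260.6] size [116.9 155.4] ang 2.3 z 162.5
scene tray 522 c [ 526.9 -229.9] size [118.5 105.9] ang 1.7 z 161.9
```

View pics/scene4.png

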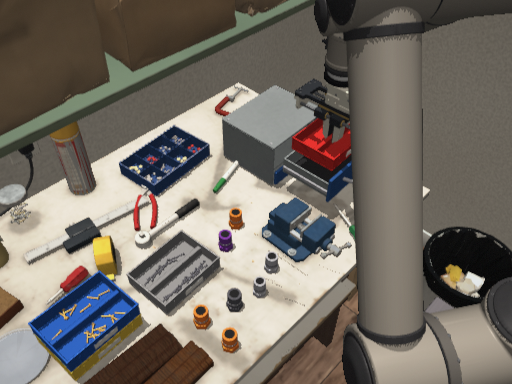

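The scene view shows the red tray held over the drawer. Blue sits on yellow at (85,310), the grey tray is at its place at (175,270), and the sockets haven't moved. Next I lower the tray into the drawer.

Request:
{"method": "arm_command", "body": {"xyz": [[0.5,-1.5,-15],[0,0,-20],[0,0,-14],[0,0,-7],[0,0,-4],[0,0,-3],[0,0,0]], "spin": [0,0,0,0,0,0,0]}}

```text
time: 17.75
tool_pos: [0.5281, -0.2628, 0.2579]
tool_rot: [3.141, 0.0, 1.61]
contact_force: [0.2, 0.4, -2.6]
opening: 0.0098
grip_force: 45.0
```

Request:
{"method": "arm_command", "body": {"xyz": [[0,0,-2],[0,0,-1],[0,0,0]], "spin": [0,0,0]}}

```text
time: 18.05
tool_pos: [0.5285, -0.2627, 0.2568]
tool_rot: [3.138, 0.002, 1.61]
contact_force: [-0.5, 2.0, 7.5]
opening: 0.0097
grip_force: 45.0
```

Request:
{"method": "arm_command", "body": {"xyz": [[0,0,0],[0,0,0],[0,0,0],[0,0,0]], "spin": [0,0,0,0], "jaw": -0.1}}

```text
time: 18.45
tool_pos: [0.5279, -0.2627, 0.2545]
tool_rot: [3.142, -0.0, 1.61]
contact_force: [-0.2, 0.5, 0.7]
opening: 0.0367
grip_force: 0.0
```

Request:
{"method": "arm_command", "body": {"xyz": [[0,0,30],[0,0,40],[-5,20,40],[-10,40,10],[-10,45,0],[-10,45,0],[-10,45,0],[-10,45,0],[-10,40,0],[-5,25,0],[0,0,0],[0,0,0]], "spin": [0,0,0,0,0,0,0,0,0,0,0,0]}}

```text
time: 19.65
tool_pos: [0.458, 0.0425, 0.3746]
tool_rot: [3.141, 0.0, 1.612]
contact_force: [-0.4, 0.5, 0.5]
opening: 0.041
grip_force: 0.0
```

```bash
cat >> h.py <<'E'
def sock(n,save=None,pts=((435,153),(420,95),(445,32)),r=.04):
    W=cloud(cam(n,save)).reshape(-1,3)
    for x,y in pts:
        q=W[(np.hypot(W[:,0]-x/1000,W[:,1]-y/1000)<r)&(W[:,2]>.036)&(W[:,2]<.06)]
        if len(q)>5:
            c=cv2.minEnclosingCircle(np.float32(q[:,:2]*1000));print(n,len(q),np.round(c[0],1),'d',round(c[1]*2,1),'z',np.round(np.percentile(q[:,2],90)*1000,1))
        else: print(n,'none',x,y)
    return W
E
python3 - <<'E'
from h import *
st()
for n in('top','scene','wrist'): W=sock(n,n+'5.png')
W=cloud(cam('top'))
rect(W,.09,.106,.46,.6,-.37,-.15,'red')
rect(W,.114,.13,.43,.5,-.4,-.12,' front')
E
```

```text
t 19.65 pos [458.   42.5 374.6] yaw 92.34 rot [180.    0.   92.3] F [-0.4  0.5  0.5] op 41.0 grip 0.0
top none 435 153
top none 420 95
top none 445 32
scene 165 [435.8 155. ] d 29.4 z 44.7
scene 107 [420.3  96.9] d 24.9 z 42.7
scene 117 [446.   34.8] d 29.7 z 44.0
wrist 609 [435.1 151.8] d 28.8 z 45.3
wrist 376 [420.6  94.1] d 24.9 z 43.2
wrist 391 [444.9  31.3] d 26.7 z 45.3
red 1128 c [ 531.1 -266.8] size [136.1 188.9] ang 2.4 z 97.9
 front 325 c [ 459.2 -264.9] size [  8.2 198.3] ang 2.3 z 121.7
```

View pics/top5.png

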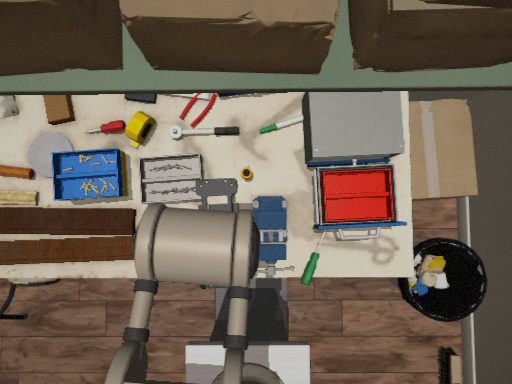

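The top view shows the red tray seated in the drawer at (356,195). Blue is on yellow at left (86,175), and grey is at (171,180). socket_28 stands near the vise, so I'll check the body clearance there.

Run:
```python
from h import *
for n in('top0','scene0'):
    W=np.load(n+'.npz')['w']
    for z in (.04,.06,.075,.09):
        q=rect(W,z,.12,.33,.56,-.14,.02,n+' vise>%.3f'%z)
        if q is not None:
            print('  max y (x>.35..)',[ (round(x,2),round(float(np.nanmax(q[abs(q[:,0]-x)<.02][:,1])),4)) for x in np.arange(.36,.56,.04) if (abs(q[:,0]-x)<.02).any()])
```

```text
top0 vise>0.040 1853 c [428.8 -44.4] size [180.3 121.1] ang 8.2 z 94.7
  max y (x>.35..) [(np.float64(0.36), -0.0113), (np.float64(0.4), -0.0279), (np.float64(0.44), 0.0186), (np.float64(0.48), -0.0284), (np.float64(0.52), -0.034)]
top0 vise>0.060 1690 c [430.5 -61.1] size [ 79.4 179.4] ang 83.1 z 95.2
  max y (x>.35..) [(np.float64(0.36), -0.0113), (np.float64(0.4), -0.0279), (np.float64(0.44), -0.0283), (np.float64(0.48), -0.0284), (np.float64(0.52), -0.0386)]
top0 vise>0.075 1250 c [418.2 -59.6] size [ 79.4 154.7] ang 83.1 z 96.0
  max y (x>.35..) [(np.float64(0.36), -0.0113), (np.float64(0.4), -0.0279), (np.float64(0.44), -0.0283), (np.float64(0.48), -0.0284)]
top0 vise>0.090 1147 c [418.6 -55.1] size [ 81.1 147.1] ang 89.2 z 96.2
  max y (x>.35..) [(np.float64(0.36), -0.0137), (np.float64(0.4), -0.0279), (np.float64(0.44), -0.0283), (np.float64(0.48), -0.0284)]
scene0 vise>0.040 2397 c [430.  -56.9] size [178.9 100.3] ang 0.3 z 87.5
  max y (x>.35..) [(np.float64(0.36), -0.0072), (np.float64(0.4), -0.0214), (np.float64(0.44), -0.0215), (np.float64(0.48), -0.0215), (np.float64(0.52), -0.0281)]
scene0 vise>0.060 2099 c [430.3 -58. ] size [ 83.3 180.2] ang 83.8 z 92.2
  max y (x>.35..) [(np.float64(0.36), -0.0072), (np.float64(0.4), -0.0214), (np.float64(0.44), -0.0215), (np.float64(0.48), -0.0215), (np.float64(0.52), -0.0333)]
scene0 vise>0.075 1507 c [419.3 -56.8] size [ 83.3 156.9] ang 83.8 z 94.8
  max y (x>.35..) [(np.float64(0.36), -0.0072), (np.float64(0.4), -0.0214), (np.float64(0.44), -0.0221), (np.float64(0.48), -0.0215)]
scene0 vise>0.090 1131 c [419.9 -57.1] size [ 82.4 155.2] ang 84.4 z 95.7
  max y (x>.35..) [(np.float64(0.36), -0.0089), (np.float64(0.4), -0.0222), (np.float64(0.44), -0.0229), (np.float64(0.48), -0.0222)]
```

Request:
{"method": "arm_command", "body": {"xyz": [[-7,-4,-20],[-6,-4,-35],[0,0,-40],[0,0,-40],[0,0,-25],[0,0,-15],[0,0,-7.5],[0,0,0],[0,0,0]], "spin": [0,0,0,0,0,0,0,0,0], "jaw": 0.3}}

```text
time: 20.75
tool_pos: [0.4454, 0.0339, 0.1926]
tool_rot: [3.14, 0.0, 1.609]
contact_force: [0.2, -0.3, 0.3]
opening: 0.0597
grip_force: 0.0
```

Request:
{"method": "arm_command", "body": {"xyz": [[0,0,0],[0,0,0],[0,0,0],[0,0,0],[0,0,0],[0,0,0]], "spin": [0,0,0,0,0,0], "jaw": -1}}

```text
time: 21.35
tool_pos: [0.445, 0.0343, 0.1922]
tool_rot: [3.141, 0.0, 1.61]
contact_force: [0.7, -0.0, 3.6]
opening: 0.0264
grip_force: 45.0
```

Request:
{"method": "arm_command", "body": {"xyz": [[0,0,15],[0,0,30],[0,0,40],[0,0,40],[0,0,30],[0,0,0]], "spin": [0,0,0,0,0,0]}}

```text
time: 21.95
tool_pos: [0.4457, 0.0343, 0.3507]
tool_rot: [3.134, 0.001, 1.61]
contact_force: [-0.2, -0.0, -0.5]
opening: 0.0265
grip_force: 45.0
```

Run:
```python
from h import *
st()
sock('wrist','w6.png')
W=cloud(cam('top'))
rect(W,.1,.2,.4,.5,-.0,.08,'t')
```

```text
t 21.95 pos [445.7  34.3 350.7] yaw 92.26 rot [1.795e+02 1.000e-01 9.230e+01] F [-0.2 -0.  -0.5] op 26.5 grip 45.0
wrist 740 [434.9 151.6] d 28.6 z 45.3
wrist 449 [420.7  93.6] d 24.8 z 43.2
wrist none 445 32
t none
```

View pics/w6.png

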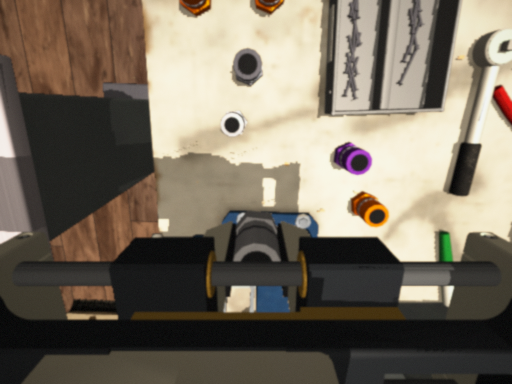

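The wrist view shows socket_28 held upright at (262,235), with 30 at (247,66) and 26 at (232,124) still in place. I carry 28 to the front compartment of the red tray.

Request:
{"method": "arm_command", "body": {"xyz": [[3,-15,0],[5,-30,0],[5,-30,0],[5,-30,0],[5,-30,0],[5,-30,0],[5,-30,0],[5,-30,0],[5,-30,0],[5,-30,0],[5,-30,0],[2,-12,0],[0,0,-25],[0,0,-25],[0,0,-15],[0,0,0],[0,0,0]], "spin": [-4,-8,-8,-8,-8,-8,-8,-8,-8,-8,-8,-6,0,0,0,0,0]}}

```text
time: 23.75
tool_pos: [0.4998, -0.2926, 0.2808]
tool_rot: [-3.14, 0.002, 0.039]
contact_force: [-0.2, 0.3, -1.2]
opening: 0.0256
grip_force: 45.0
```

Run:
```python
from h import *
st()
for n in('top','scene'):
    W=cloud(cam(n,n+'7.png'))
    rect(W,.09,.107,.46,.6,-.37,-.15,n+'red')
```

```text
t 23.75 pos [ 499.8 -292.6  280.8] yaw 2.25 rot [-1.799e+02  1.000e-01  2.300e+00] F [-0.2  0.3 -1.2] op 25.6 grip 45.0
topred 690 c [ 530.8 -262.3] size [136.1 180.1] ang 2.2 z 98.4
scenered 636 c [ 534.1 -232.5] size [130.5 131.4] ang 2.3 z 95.9
```

View pics/scene7.png

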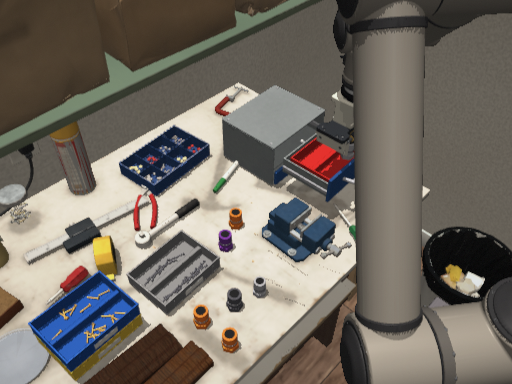

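The scene view shows the red tray in the drawer at (322,158), the gripper above its front compartment, and nothing disturbed. I lower socket_28 in.

Request:
{"method": "arm_command", "body": {"xyz": [[0.5,0,-8],[0,0,-6],[0,0,-4],[0,0,-1.5],[0,0,0]], "spin": [0,0,0,0,0]}}

```text
time: 24.35
tool_pos: [0.5004, -0.2927, 0.2623]
tool_rot: [-3.141, 0.0, 0.039]
contact_force: [-0.5, -0.3, -0.8]
opening: 0.0262
grip_force: 45.0
```

Request:
{"method": "arm_command", "body": {"xyz": [[0,0,-1.5],[0,0,0]], "spin": [0,0]}}

```text
time: 24.55
tool_pos: [0.5005, -0.2928, 0.2613]
tool_rot: [3.141, -0.001, 0.039]
contact_force: [-0.6, -0.7, -1.2]
opening: 0.0264
grip_force: 45.0
```

Request:
{"method": "arm_command", "body": {"xyz": [[0,0,0],[0,0,0],[0,0,0],[0,0,0]], "spin": [0,0,0,0], "jaw": -0.17}}

```text
time: 24.95
tool_pos: [0.5004, -0.2927, 0.2611]
tool_rot: [3.141, -0.0, 0.039]
contact_force: [-0.2, -0.0, 0.2]
opening: 0.038
grip_force: 0.0
```

Request:
{"method": "arm_command", "body": {"xyz": [[0,0,20],[0,0,35],[0,0,35],[-5,20,20],[-7,40,0],[-7,40,0],[-7,40,0],[-7,40,0],[-7,40,0],[-7,40,0],[-7,40,0],[-7,40,0],[-7,25,0],[0,0,0],[0,0,0]], "spin": [0,0,0,4,8,8,8,8,8,8,8,8,8,8,6]}}

```text
time: 26.45
tool_pos: [0.4321, 0.0733, 0.3712]
tool_rot: [3.141, 0.0, 1.618]
contact_force: [0.4, 0.4, 0.4]
opening: 0.0382
grip_force: 0.0
```

Run:
```python
from h import *
st()
sock('wrist')
T=cloud(cam('top','top8.png'));S=cloud(cam('scene'))
for n,W in(('t',T),('s',S)): rect(W,.1065,.118,.475,.59,-.35,-.18,n+'sock28')
```

```text
t 26.45 pos [432.1  73.3 371.2] yaw 92.69 rot [180.    0.   92.7] F [0.4 0.4 0.4] op 38.2 grip 0.0
wrist 553 [435.2 151.7] d 28.6 z 45.3
wrist 360 [420.6  93.7] d 25.0 z 43.1
wrist none 445 32
tsock28 113 c [ 498.7 -294.1] size [25.8 25.2] ang 89.4 z 111.9
ssock28 76 c [ 498.9 -290.4] size [25.5 27.4] ang 15.4 z 110.8
```

Request:
{"method": "arm_command", "body": {"xyz": [[-6,11,-20],[-5.5,10,-35],[0,0,-40],[0,0,-35],[0,0,-25],[0,0,-15],[0,0,-9],[0,0,0],[0,0,0]], "spin": [0,0,0,0,0,0,0,0,0], "jaw": 0.3}}

```text
time: 27.5
tool_pos: [0.4213, 0.0932, 0.1925]
tool_rot: [3.141, 0.0, 1.609]
contact_force: [0.6, 0.1, -0.0]
opening: 0.0593
grip_force: 0.0
```

Request:
{"method": "arm_command", "body": {"xyz": [[0,0,0],[0,0,0],[0,0,0],[0,0,0],[0,0,0],[0,0,0]], "spin": [0,0,0,0,0,0], "jaw": -1}}

```text
time: 28.1
tool_pos: [0.421, 0.0933, 0.1922]
tool_rot: [3.141, -0.0, 1.61]
contact_force: [-0.3, 0.2, 3.2]
opening: 0.0244
grip_force: 45.0
```

Request:
{"method": "arm_command", "body": {"xyz": [[0,0,15],[0,0,30],[0,0,40],[0,0,40],[0,0,30],[0,0,0]], "spin": [0,0,0,0,0,0]}}

```text
time: 28.7
tool_pos: [0.4217, 0.0934, 0.3507]
tool_rot: [3.134, -0.0, 1.61]
contact_force: [-0.1, -0.2, -3.2]
opening: 0.0241
grip_force: 45.0
```

Request:
{"method": "arm_command", "body": {"xyz": [[4,-14,0],[6.5,-30,0],[6.5,-30,0],[6.5,-30,0],[6.5,-30,0],[6.5,-30,0],[6.5,-30,0],[6.5,-30,0],[6.5,-30,0],[6.5,-30,0],[6.5,-30,0],[5,-12,0],[0,0,-25],[0,0,-25],[0,0,-15],[0,0,-8],[0,0,0]], "spin": [-4,-8,-8,-8,-8,-8,-8,-8,-8,-8,-8,-6,0,0,0,0,0]}}

```text
time: 30.4
tool_pos: [0.4945, -0.2325, 0.2722]
tool_rot: [-3.14, 0.003, 0.039]
contact_force: [-1.3, 0.6, -0.5]
opening: 0.0247
grip_force: 45.0
```

Run:
```python
from h import *
st()
for n in('top','scene'):
    W=cloud(cam(n,n+'9.png'))
    rect(W,.05,.08,.49,.6,-.34,-.19,n)
```

```text
t 30.4 pos [ 494.5 -232.5  272.2] yaw 2.25 rot [-179.9    0.2    2.3] F [-1.3  0.6 -0.5] op 24.7 grip 45.0
top 827 c [ 565.2 -256.9] size [ 59.7 129.4] ang 2.6 z 67.8
scene 209 c [ 532.8 -225.7] size [139.1  58.9] ang 32.7 z 67.9
```

Request:
{"method": "arm_command", "body": {"xyz": [[1,0,-4],[0,0,-4],[0,0,-2],[0,0,-1],[0,0,0]], "spin": [0,0,0,0,0]}}

```text
time: 31.0
tool_pos: [0.4959, -0.2327, 0.263]
tool_rot: [3.142, 0.0, 0.039]
contact_force: [0.3, -0.0, -1.0]
opening: 0.0244
grip_force: 45.0
```

Request:
{"method": "arm_command", "body": {"xyz": [[0,0,0],[0,0,0],[0,0,0],[0,0,0]], "spin": [0,0,0,0], "jaw": -0.2}}

```text
time: 31.4
tool_pos: [0.496, -0.2327, 0.2632]
tool_rot: [3.141, -0.0, 0.039]
contact_force: [0.8, -0.6, 0.3]
opening: 0.0368
grip_force: 0.0
```

Request:
{"method": "arm_command", "body": {"xyz": [[0,0,20],[0,0,35],[0,0,35],[-4,20,20],[-6,40,0],[-6,40,0],[-6,40,0],[-6,40,0],[-6,40,0],[-6,40,0],[-6,40,0],[-6,40,0],[-6,25,0],[0,0,0],[0,0,0]], "spin": [0,0,0,4,8,8,8,8,8,8,8,8,8,8,6]}}

```text
time: 32.9
tool_pos: [0.4375, 0.1333, 0.3732]
tool_rot: [3.141, 0.0, 1.618]
contact_force: [-0.4, -0.5, -0.1]
opening: 0.0371
grip_force: 0.0
```

Run:
```python
from h import *
st()
sock('wrist')
T=cloud(cam('top'));S=cloud(cam('scene'))
for n,W in(('t',T),('s',S)):
  rect(W,.1065,.118,.475,.59,-.35,-.262,n+'28');rect(W,.1065,.118,.475,.59,-.262,-.18,n+'26')
```

```text
t 32.9 pos [437.5 133.3 373.2] yaw 92.69 rot [180.    0.   92.7] F [-0.4 -0.5 -0.1] op 37.1 grip 0.0
wrist 477 [435.3 152.2] d 28.7 z 45.1
wrist none 420 95
wrist none 445 32
t28 114 c [ 498.7 -294.4] size [25.1 26.6] ang 0.3 z 112.2
t26 93 c [ 497.9 -234.4] size [23.3 22.9] ang 89.2 z 110.1
s28 73 c [ 498.4 -290.2] size [25.7 26.4] ang 46.5 z 111.1
s26 58 c [ 497.5 -229.2] size [21.6 23.4] ang 51.2 z 109.6
```

Request:
{"method": "arm_command", "body": {"xyz": [[-2,10,-20],[0,9.5,-35],[0,0,-40],[0,0,-35],[0,0,-25],[0,0,-16],[0,0,-9],[0,0,0],[0,0,0]], "spin": [0,0,0,0,0,0,0,0,0], "jaw": 0.3}}

```text
time: 33.95
tool_pos: [0.4363, 0.1517, 0.1936]
tool_rot: [3.141, -0.0, 1.609]
contact_force: [-0.5, -0.5, 0.0]
opening: 0.0599
grip_force: 0.0
```

Request:
{"method": "arm_command", "body": {"xyz": [[0,0,0],[0,0,0],[0,0,0],[0,0,0],[0,0,0],[0,0,0]], "spin": [0,0,0,0,0,0], "jaw": -1}}

```text
time: 34.55
tool_pos: [0.4359, 0.1518, 0.1933]
tool_rot: [3.141, -0.0, 1.61]
contact_force: [-1.1, -0.4, 3.8]
opening: 0.028
grip_force: 45.0
```

Request:
{"method": "arm_command", "body": {"xyz": [[0,0,15],[0,0,30],[0,0,40],[0,0,40],[0,0,30],[0,0,0]], "spin": [0,0,0,0,0,0]}}

```text
time: 35.15
tool_pos: [0.4367, 0.152, 0.3518]
tool_rot: [3.133, -0.001, 1.61]
contact_force: [0.3, 0.1, -1.6]
opening: 0.028
grip_force: 45.0
```

Request:
{"method": "arm_command", "body": {"xyz": [[4,-14,0],[9.3,-32,0],[9.3,-32,0],[9.3,-32,0],[9.3,-32,0],[9.3,-32,0],[9.3,-32,0],[9.3,-32,0],[9.3,-32,0],[9.3,-32,0],[9.3,-32,0],[9.3,-32,0],[9.3,-32,0],[5.5,-14,0],[0,0,-25],[0,0,-25],[0,0,-17],[0,0,-8],[0,0,0]], "spin": [-4,-7,-7,-7,-7,-7,-7,-7,-7,-7,-8,-8,-7,0,0,0,0,0,0]}}

```text
time: 37.05
tool_pos: [0.5566, -0.26, 0.2709]
tool_rot: [-3.139, 0.003, 0.039]
contact_force: [0.2, -0.2, -1.0]
opening: 0.0281
grip_force: 45.0
```

Run:
```python
from h import *
st()
```

```text
t 37.05 pos [ 556.6 -260.   270.9] yaw 2.25 rot [-179.9    0.2    2.2] F [ 0.2 -0.2 -1. ] op 28.1 grip 45.0
```

Request:
{"method": "arm_command", "body": {"xyz": [[1,0,-4],[0,0,-3],[0,0,-2],[0,0,0]], "spin": [0,0,0,0]}}

```text
time: 37.45
tool_pos: [0.558, -0.2602, 0.2642]
tool_rot: [3.141, -0.0, 0.039]
contact_force: [-0.3, 0.1, -0.5]
opening: 0.0282
grip_force: 45.0
```

Request:
{"method": "arm_command", "body": {"xyz": [[0,0,0],[0,0,0],[0,0,0],[0,0,0]], "spin": [0,0,0,0], "jaw": -0.1}}

```text
time: 37.85
tool_pos: [0.5581, -0.2603, 0.2643]
tool_rot: [3.141, -0.0, 0.039]
contact_force: [-0.1, -0.0, -0.1]
opening: 0.0416
grip_force: 0.0
```

Request:
{"method": "arm_command", "body": {"xyz": [[0,0,20],[0,0,35],[0,0,40],[-1,20,10],[-2,40,0],[-2,40,0],[-2,40,0],[-2,40,0],[-2,40,0],[-2,40,0],[-2,40,0],[-2,40,0],[-2,30,0],[0,0,0]], "spin": [0,0,0,4,8,8,8,8,8,8,8,8,8,8]}}

```text
time: 39.25
tool_pos: [0.5384, 0.1133, 0.3692]
tool_rot: [3.141, -0.001, 1.515]
contact_force: [-0.1, -1.1, 0.3]
opening: 0.0412
grip_force: 0.0
```

Run:
```python
from h import *
st()
T=cloud(cam('top'));S=cloud(cam('scene','scene10.png'))
for n,W in(('t',T),('s',S)):
  rect(W,.1065,.12,.475,.53,-.35,-.262,n+'28');rect(W,.1065,.12,.475,.53,-.262,-.18,n+'26');rect(W,.1065,.12,.53,.59,-.3,-.18,n+'30')
```

```text
t 39.25 pos [538.4 113.3 369.2] yaw 86.82 rot [ 1.80e+02 -1.00e-01  8.68e+01] F [-0.1 -1.1  0.3] op 41.2 grip 0.0
t28 114 c [ 498.6 -294.4] size [25.6 25.9] ang 26.5 z 112.1
t26 90 c [ 497.6 -234.1] size [22.6 23.7] ang 63.4 z 110.1
t30 127 c [ 559.1 -261.3] size [27.5 26.7] ang 17.6 z 112.0
s28 55 c [ 501.2 -287.1] size [20.2 28.5] ang 50.9 z 110.7
s26 60 c [ 498.4 -231.2] size [21.  25.1] ang 37.0 z 109.2
s30 84 c [ 560.7 -258.5] size [27.  30.5] ang 56.4 z 111.0
```

View pics/scene10.png

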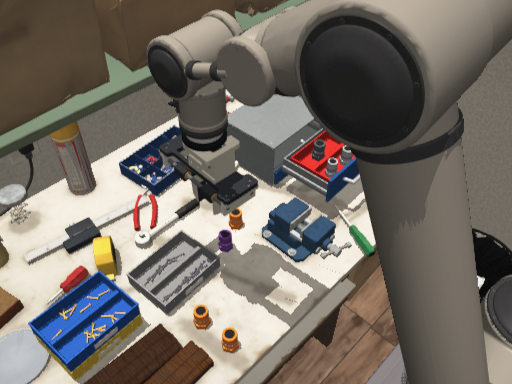

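The scene view shows all three sockets upright in the red tray at (320,150), (333,165) and (346,153). The worktop has no real sockets left, and blue is on yellow at (85,310). Now the restacking.

Request:
{"method": "arm_command", "body": {"xyz": [[5,20,0],[7,40,0],[7,40,0],[7,40,0],[7,40,0],[7,40,0],[5,36,-10],[2,20,-20],[0,0,-20],[0,0,0],[0,0,0]], "spin": [1,1,1,1,1,1,1,0,0,0,0]}}

```text
time: 40.45
tool_pos: [0.5865, 0.385, 0.3191]
tool_rot: [-3.141, 0.0, 1.624]
contact_force: [0.2, 0.1, 0.7]
opening: 0.0412
grip_force: 0.0
```

Run:
```python
from h import *
st()
W=cloud(cam('wrist'))
rect(W,.069,.082,.5,.68,.3,.49,'blue rim')
rect(W,.061,.0705,.57,.605,.34,.44,'blue spine')
T=cloud(cam('top'));S=cloud(cam('scene'))
rect(T,.03,.048,.5,.68,.08,.29,'t grey');rect(S,.03,.048,.5,.68,.08,.29,'s grey')
rect(S,.069,.082,.5,.68,.3,.49,'s blue')
```

```text
t 40.45 pos [586.5 385.  319.1] yaw 93.07 rot [-180.     0.    93.1] F [0.2 0.1 0.7] op 41.2 grip 0.0
blue rim 3060 c [583.7 410.9] size [116.8 111.3] ang 4.1 z 77.1
blue spine 1106 c [585.4 389.9] size [ 10.  100.2] ang 4.0 z 68.7
t grey 486 c [601.7 196.7] size [168.4 169.8] ang 4.1 z 37.4
s grey 615 c [600.3 219.2] size [169.1 124.5] ang 4.6 z 36.5
s blue 803 c [586.1 390.6] size [120.2 157. ] ang 4.1 z 74.6
```

Request:
{"method": "arm_command", "body": {"xyz": [[-1,4.5,-10],[0,0,-30],[0,0,-25],[0,0,-15],[0,0,-8.5],[0,0,0],[0,0,0]], "spin": [0.9,0,0,0,0,0,0]}}

```text
time: 41.3
tool_pos: [0.5854, 0.3905, 0.2316]
tool_rot: [3.14, -0.001, 1.643]
contact_force: [0.5, 0.2, 0.6]
opening: 0.0412
grip_force: 0.0
```

Request:
{"method": "arm_command", "body": {"xyz": [[0,0,0],[0,0,0],[0,0,0],[0,0,0],[0,0,0],[0,0,0]], "spin": [0,0,0,0,0,0], "jaw": -1}}

```text
time: 41.9
tool_pos: [0.5852, 0.3902, 0.2308]
tool_rot: [3.141, -0.0, 1.643]
contact_force: [0.6, 0.1, 1.3]
opening: 0.0094
grip_force: 45.0
```

Request:
{"method": "arm_command", "body": {"xyz": [[0,0,10],[0,0,20],[0,0,20],[0,0,10],[0,0,0]], "spin": [0,0,0,0,0]}}

```text
time: 42.4
tool_pos: [0.5852, 0.3905, 0.2922]
tool_rot: [3.139, -0.001, 1.643]
contact_force: [0.5, 0.2, -3.1]
opening: 0.0099
grip_force: 45.0
```

Run:
```python
from h import *
st()
T=cloud(cam('top','top11.png'));S=cloud(cam('scene'));W=cloud(cam('wrist'))
for n,w in (('t',T),('s',S),('w',W)):
    for y0,y1 in ((.08,.29),(.3,.5)):
        rect(w,.035,.046,.51,.65,y0,y1,n+' low rim');rect(w,.12,.145,.51,.65,y0,y1,n+' held')
    rect(w,.027,.0335,.56,.595,.14,.24,n+' grey spine')
```

```text
t 42.4 pos [585.2 390.5 292.2] yaw 94.16 rot [ 1.799e+02 -1.000e-01  9.420e+01] F [ 0.5  0.2 -3.1] op 9.9 grip 45.0
t low rim 306 c [576.5 188.7] size [117.  157.9] ang 4.0 z 38.3
t held none
t low rim 148 c [585.9 371.7] size [116.3 125.2] ang 4.0 z 39.6
t held 594 c [584.9 387. ] size [117.1 156.9] ang 4.1 z 129.9
t grey spine 148 c [575.9 190.3] size [10.1 99.9] ang 4.1 z 29.6
s low rim 256 c [573.8 231.2] size [122.   83.4] ang 0.9 z 38.4
s held none
s low rim 450 c [585.2 391.1] size [117.9 157.7] ang 3.4 z 40.3
s held 1551 c [585.  390.4] size [119.4 157.4] ang 3.9 z 129.5
s grey spine 89 c [574.7 218.9] size [11.8 40.9] ang 2.3 z 29.9
w low rim none
w held none
w low rim 276 c [580.1 466.6] size [116.7   1.6] ang 4.2 z 44.8
w held 10135 c [583.3 403.5] size [117.6 125.7] ang 4.0 z 130.2
w grey spine none
```

View pics/top11.png

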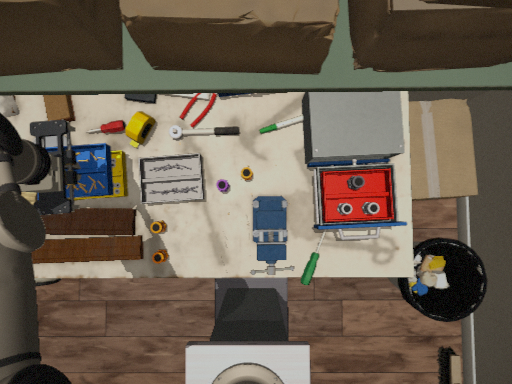

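The top view shows blue lifted off yellow (86,170), grey at (171,180), and the three sockets in the red tray at (346,208), (372,208) and (356,183).

Request:
{"method": "arm_command", "body": {"xyz": [[-1,-15,5],[-1,-30,0],[-2,-40,0],[-2,-40,0],[-1,-40,0],[-1,-25,0],[-0.4,-9.6,0],[0,0,-20],[0,0,-20],[0,0,0],[0,0,0]], "spin": [0,0,0,0,0,0,0,0,0,0,0]}}

```text
time: 43.65
tool_pos: [0.5766, 0.1909, 0.2555]
tool_rot: [-3.141, 0.0, 1.644]
contact_force: [1.0, -0.2, -4.4]
opening: 0.0091
grip_force: 45.0
```

Run:
```python
from h import *
st()
T=cloud(cam('top'));S=cloud(cam('scene'))
for n,w in (('t',T),('s',S)):
    rect(w,.035,.046,.51,.65,.08,.29,n+' low rim');rect(w,.075,.11,.51,.65,.08,.29,n+' held')
```

```text
t 43.65 pos [576.6 190.9 255.5] yaw 94.17 rot [-180.     0.    94.2] F [ 1.  -0.2 -4.4] op 9.1 grip 45.0
t low rim 76 c [578.4 153.1] size [115.9  86.1] ang 3.8 z 38.5
t held 387 c [575.8 187. ] size [117.  155.4] ang 3.9 z 92.4
s low rim 277 c [577.5 192.7] size [119.8 158. ] ang 4.1 z 38.5
s held 1541 c [577.  191.4] size [119.3 159.4] ang 3.7 z 90.4
```

Request:
{"method": "arm_command", "body": {"xyz": [[0.6,1.4,-5],[0,0,-8],[0,0,-6],[0,0,-4],[0,0,-2],[0,0,-1],[0,0,0]], "spin": [0,0,0,0,0,0,0]}}

```text
time: 44.45
tool_pos: [0.5772, 0.1921, 0.2298]
tool_rot: [3.142, 0.0, 1.643]
contact_force: [-1.9, 0.7, -1.4]
opening: 0.0098
grip_force: 45.0
```

Request:
{"method": "arm_command", "body": {"xyz": [[0,0,-1.5],[0,0,-0.5],[0,0,0]], "spin": [0,0,0]}}

```text
time: 44.75
tool_pos: [0.5773, 0.1923, 0.2282]
tool_rot: [3.141, -0.0, 1.643]
contact_force: [-2.6, 2.9, 4.7]
opening: 0.0096
grip_force: 45.0
```

Request:
{"method": "arm_command", "body": {"xyz": [[0,0,0],[0,0,0],[0,0,0],[0,0,0]], "spin": [0,0,0,0], "jaw": -0.1}}

```text
time: 45.15
tool_pos: [0.5774, 0.192, 0.2274]
tool_rot: [3.141, 0.0, 1.643]
contact_force: [0.4, -0.8, 0.3]
opening: 0.037
grip_force: 0.0
```

Request:
{"method": "arm_command", "body": {"xyz": [[0,0,30],[0,0,40],[1,30,0],[1,40,0],[2,40,0],[2,40,0],[1,30,0],[1,19,0],[0,0,-20],[0,0,0],[0,0,0]], "spin": [0,0,0,0,0,0,0,0,0,0,0]}}

```text
time: 46.25
tool_pos: [0.5852, 0.3908, 0.2771]
tool_rot: [-3.14, 0.001, 1.643]
contact_force: [-0.0, -0.1, 0.6]
opening: 0.0412
grip_force: 0.0
```

Run:
```python
from h import *
st()
T=cloud(cam('top'));S=cloud(cam('scene'));W=cloud(cam('wrist'))
for n,w in (('t',T),('s',S)):
    rect(w,.066,.085,.51,.65,.08,.29,n+' blue')
rect(S,.035,.046,.51,.65,.3,.5,'s yellow')
rect(W,.027,.0345,.57,.605,.34,.44,'yellow spine w')
```

```text
t 46.25 pos [585.2 390.8 277.1] yaw 94.14 rot [-179.9    0.    94.1] F [-0.  -0.1  0.6] op 41.2 grip 0.0
t blue 422 c [576.9 189.6] size [116.8 156.9] ang 3.8 z 73.0
s blue 349 c [575.1 235.9] size [119.6  72.8] ang 3.4 z 72.0
s yellow 654 c [585.7 391.4] size [119.8 156.9] ang 3.7 z 40.0
yellow spine w 841 c [585.9 389.6] size [ 9.4 99.7] ang 3.9 z 33.4
```

Request:
{"method": "arm_command", "body": {"xyz": [[0,-0.5,-20],[0,0,-30],[0,0,-18],[0,0,-9],[0,0,-4],[0,0,0],[0,0,0]], "spin": [0,0,0,0,0,0,0]}}

```text
time: 47.1
tool_pos: [0.5857, 0.3907, 0.1979]
tool_rot: [3.139, -0.001, 1.643]
contact_force: [-0.8, -0.0, -0.5]
opening: 0.0411
grip_force: 0.0
```

Request:
{"method": "arm_command", "body": {"xyz": [[0,0,0],[0,0,0],[0,0,0],[0,0,0],[0,0,0],[0,0,0]], "spin": [0,0,0,0,0,0], "jaw": -1}}

```text
time: 47.7
tool_pos: [0.5853, 0.3906, 0.1966]
tool_rot: [3.141, -0.0, 1.643]
contact_force: [-0.5, -0.3, 1.1]
opening: 0.0096
grip_force: 45.0
```

Request:
{"method": "arm_command", "body": {"xyz": [[0,0,10],[0,0,25],[0,0,35],[0,0,30],[0,0,10],[0,0,0]], "spin": [0,0,0,0,0,0]}}

```text
time: 48.3
tool_pos: [0.5853, 0.3907, 0.308]
tool_rot: [3.139, -0.001, 1.643]
contact_force: [0.8, -1.4, -4.0]
opening: 0.0093
grip_force: 45.0
```

Request:
{"method": "arm_command", "body": {"xyz": [[-1,-15,0],[-1,-30,0],[-2,-40,0],[-2,-40,0],[-1,-40,0],[-1,-25,0],[0,-8,0],[0,0,-10],[0,0,0],[0,0,0]], "spin": [0,0,0,0,0,0,0,0,0,0]}}

```text
time: 49.3
tool_pos: [0.5769, 0.1938, 0.2952]
tool_rot: [-3.14, -0.0, 1.645]
contact_force: [-0.7, 0.3, -4.2]
opening: 0.0096
grip_force: 45.0
```

Run:
```python
from h import *
st()
T=cloud(cam('top'));S=cloud(cam('scene'))
for n,w in (('t',T),('s',S)):
    rect(w,.068,.080,.51,.65,.08,.29,n+' blue rim');rect(w,.12,.155,.51,.65,.08,.29,n+' held')
```

```text
t 49.3 pos [576.9 193.8 295.2] yaw 94.24 rot [-179.9   -0.    94.2] F [-0.7  0.3 -4.2] op 9.6 grip 45.0
t blue rim 93 c [579.7 148.9] size [116.8  75.4] ang 3.6 z 73.6
t held 391 c [576.2 191.4] size [116.8 157.3] ang 4.5 z 133.7
s blue rim 351 c [577.6 193.6] size [118.4 157.1] ang 4.0 z 73.0
s held 1383 c [576.3 195.1] size [119.9 158. ] ang 3.5 z 132.0
```

Request:
{"method": "arm_command", "body": {"xyz": [[0.9,-1.6,-5],[0,0,-8],[0,0,-7],[0,0,-5],[0,0,-3],[0,0,-1.5],[0,0,0]], "spin": [0,0,0,0,0,0,0]}}

```text
time: 50.1
tool_pos: [0.5782, 0.191, 0.2669]
tool_rot: [-3.141, 0.0, 1.643]
contact_force: [-0.4, 0.2, -4.4]
opening: 0.0099
grip_force: 45.0
```

Request:
{"method": "arm_command", "body": {"xyz": [[0,0,-1.5],[0,0,-1.5],[0,0,0]], "spin": [0,0,0]}}

```text
time: 50.4
tool_pos: [0.5783, 0.1912, 0.2648]
tool_rot: [3.14, -0.0, 1.643]
contact_force: [-0.8, 0.9, 0.6]
opening: 0.0093
grip_force: 45.0
```

Request:
{"method": "arm_command", "body": {"xyz": [[0,0,0],[0,0,0],[0,0,0],[0,0,0]], "spin": [0,0,0,0], "jaw": -0.1}}

```text
time: 50.8
tool_pos: [0.5782, 0.1909, 0.2641]
tool_rot: [3.141, 0.0, 1.643]
contact_force: [-0.2, -0.0, -0.2]
opening: 0.037
grip_force: 0.0
```

Request:
{"method": "arm_command", "body": {"xyz": [[0,0,30],[0,0,40],[0,0,40],[-15,-20,0],[-20,-40,0],[-20,-40,0],[-20,-40,0],[-20,-40,0],[-20,-40,0],[-20,-40,0],[-20,-40,0],[-20,-40,0],[0,0,0]], "spin": [0,0,0,0,0,0,0,0,0,0,0,0,0]}}

```text
time: 52.1
tool_pos: [0.4013, -0.1528, 0.3743]
tool_rot: [-3.141, 0.002, 1.637]
contact_force: [1.0, 1.0, 0.0]
opening: 0.041
grip_force: 0.0
```

Run:
```python
from h import *
st()
T=cloud(cam('top','top12.png'));S=cloud(cam('scene','scene12.png'))
for n,w in (('t',T),('s',S)):
    rect(w,.101,.116,.51,.65,.08,.29,n+' yellow rim')
q=rect(S,.004,.116,.51,.65,.09,.29,'s all')
a=np.load('scene0.npz')
```

```text
t 52.1 pos [ 401.3 -152.8  374.3] yaw 93.82 rot [-1.80e+02  1.00e-01  9.38e+01] F [1. 1. 0.] op 41.0 grip 0.0
t yellow rim 469 c [578.2 189.6] size [116.9 157.8] ang 4.0 z 107.8
s yellow rim 828 c [578.5 192.1] size [121.1 159.1] ang 4.1 z 107.0
s all 6447 c [577.  192.3] size [124.6 159.5] ang 3.8 z 78.3
```

View pics/scene12.png

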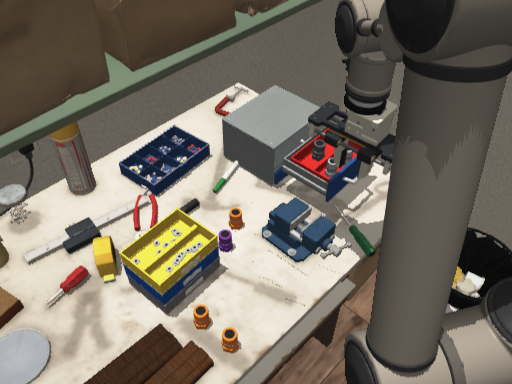

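The scene view shows the stack rebuilt as yellow, blue, grey at (170,255). The yellow rim is at 107–108 mm, the right height for seated trays. The sockets are in the red tray in the open drawer. Next I close the drawer by pushing the handle with shut fingers.

Request:
{"method": "arm_command", "body": {"xyz": [[0,-12,0],[0,-12,0],[0,-12,0],[0,-12,0],[0,-12,0],[0,-12,0],[-1,-12,0],[-1,-12,0],[-1,-12,0],[0,-4.5,0],[0,0,0],[0,0,-20],[0,0,-35],[0,0,-30],[0,0,-18],[0,0,-8],[0,0,0]], "spin": [-8.5,-8.5,-8.5,-8.5,-8.5,-8.5,-8.5,-8.5,-8.5,-8.5,-6.5,0,0,0,0,0,0], "jaw": -1, "squeeze": 10}}

```text
time: 53.9
tool_pos: [0.4007, -0.2606, 0.2623]
tool_rot: [-3.14, 0.001, 0.048]
contact_force: [0.2, 0.8, 1.2]
opening: 0.0004
grip_force: 0.0
```

Request:
{"method": "arm_command", "body": {"xyz": [[5,0.2,0],[5,0.2,0],[5,0.2,0],[5,0.2,0],[5,0.2,0],[0,0,0]], "spin": [0,0,0,0,0,0]}}

```text
time: 54.5
tool_pos: [0.4258, -0.2606, 0.2632]
tool_rot: [3.141, -0.001, 0.047]
contact_force: [-0.4, -0.0, -0.1]
opening: 0.0007
grip_force: 0.0
```

Run:
```python
from h import *
st()
T=cloud(cam('top'))
rect(T,.114,.13,.43,.53,-.4,-.12,' front')
cam('scene','scene13.png')
```

```text
t 54.5 pos [ 425.8 -260.6  263.2] yaw 2.67 rot [ 1.8e+02 -1.0e-01  2.7e+00] F [-0.4 -0.  -0.1] op 0.7 grip 0.0
 front 264 c [ 490.3 -244.8] size [ 47.9 160.6] ang 2.5 z 121.5
```

View pics/scene13.png

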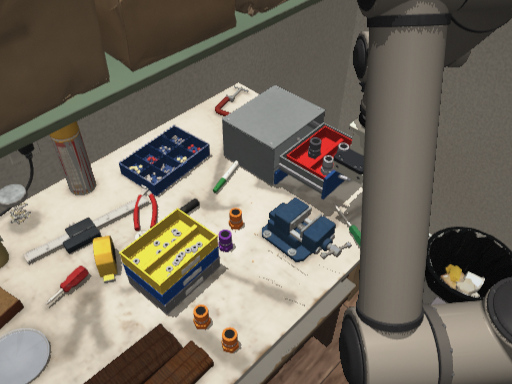

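The scene view shows the gripper at the handle with the drawer still open and the tray and sockets in place. I push gently.

Request:
{"method": "arm_command", "body": {"xyz": [[2,0,0],[3,0,0],[4,0.1,0],[5,0.2,0],[6,0.2,0],[7,0.3,0],[7,0.3,0],[7,0.3,0],[7,0.3,0],[7,0.3,0],[7,0.3,0],[7,0.3,0],[7,0.3,0],[7,0.3,0],[6,0.2,0],[5,0.2,0],[4,0.1,0],[3,0.1,0],[2,0.1,0],[0,0,0]], "spin": [0,0,0,0,0,0,0,0,0,0,0,0,0,0,0,0,0,0,0,0]}}

```text
time: 56.6
tool_pos: [0.5285, -0.2568, 0.2632]
tool_rot: [3.141, -0.001, 0.046]
contact_force: [-0.3, -0.0, 1.1]
opening: 0.0006
grip_force: 0.0
```

Run:
```python
from h import *
st()
T=cloud(cam('top','top14.png'))
# front panel upper edge in local frame, away from the gripper
m=(T[...,2]>.117)&(T[...,2]<.125)&(abs(T[...,1]+.262)<.1)&(abs(T[...,1]+.26)>.05)&(T[...,0]>.44)&(T[...,0]<.66)
q=T[m];a=np.radians(2.3);l=(q[:,0]-.458)*np.cos(a)+(q[:,1]+.263)*np.sin(a)
print(np.histogram(l*1000,bins=np.arange(-10,180,5)))
```

```text
t 56.6 pos [ 528.5 -256.8  263.2] yaw 2.65 rot [ 1.8e+02 -1.0e-01  2.7e+00] F [-0.3 -0.   1.1] op 0.6 grip 0.0
(array([ 0,  0,  0,  0,  0,  0,  0,  0,  0,  0,  0,  0,  0,  0,  0,  0,  0,
        0,  0,  0,  0,  0,  0,  0, 37, 28,  0,  0,  0,  0,  0,  0,  0,  1,
        5,  5,  4]), array([-10,  -5,   0,   5,  10,  15,  20,  25,  30,  35,  40,  45,  50,
        55,  60,  65,  70,  75,  80,  85,  90,  95, 100, 105, 110, 115,
       120, 125, 130, 135, 140, 145, 150, 155, 160, 165, 170, 175]))
```

Request:
{"method": "arm_command", "body": {"xyz": [[2,0.1,0],[3,0.1,0],[3,0.1,0],[3,0.1,0],[2,0.1,0],[2,0.1,0],[2,0.1,0],[2,0.1,0],[2,0.1,0],[2,0.1,0],[0,0,0]], "spin": [0,0,0,0,0,0,0,0,0,0,0]}}

```text
time: 57.75
tool_pos: [0.5515, -0.2555, 0.263]
tool_rot: [3.142, -0.001, 0.046]
contact_force: [-0.4, -0.5, -0.0]
opening: 0.0004
grip_force: 0.0
```

Request:
{"method": "arm_command", "body": {"xyz": [[1,0,0],[1,0.1,0],[1,0,0],[1,0.1,0],[1,0,0],[0,0,0]], "spin": [0,0,0,0,0,0]}}

```text
time: 58.35
tool_pos: [0.5563, -0.2553, 0.263]
tool_rot: [-3.142, -0.0, 0.046]
contact_force: [-0.0, 0.4, 0.1]
opening: 0.0006
grip_force: 0.2
```

Request:
{"method": "arm_command", "body": {"xyz": [[1,0,0],[1,0.1,0],[1,0,0],[1,0.1,0],[1,0,0],[0,0,0]], "spin": [0,0,0,0,0,0]}}

```text
time: 58.95
tool_pos: [0.56, -0.2553, 0.2629]
tool_rot: [-3.141, 0.004, 0.046]
contact_force: [-8.3, 0.1, 4.1]
opening: 0.0004
grip_force: 4.2
```

Request:
{"method": "arm_command", "body": {"xyz": [[1,0,0],[1,0,0],[1,0,0],[0,0,0]], "spin": [0,0,0,0]}}

```text
time: 59.35
tool_pos: [0.5635, -0.2552, 0.2629]
tool_rot: [-3.141, 0.002, 0.046]
contact_force: [-4.0, 0.4, 2.4]
opening: 0.0006
grip_force: 2.1
```

Request:
{"method": "arm_command", "body": {"xyz": [[1,0,0],[1,0,0],[1,0,0],[0,0,0]], "spin": [0,0,0,0]}}

```text
time: 59.75
tool_pos: [0.5677, -0.2553, 0.2631]
tool_rot: [3.141, -0.002, 0.046]
contact_force: [-0.4, -0.7, -0.6]
opening: 0.0009
grip_force: 0.0
```

```bash
cat > d.py <<'E'
from h import *
st()
for n in('top','scene'):
    T=cloud(cam(n,n+'15.png'))
    a=np.radians(2.3);lx=(T[...,0]-.458)*np.cos(a)+(T[...,1]+.263)*np.sin(a);ly=-(T[...,0]-.458)*np.sin(a)+(T[...,1]+.263)*np.cos(a)
    m=(T[...,2]>.117)&(T[...,2]<.1245)&(abs(ly)<.093)&(lx>.1)&(lx<.2)
    if m.sum():print(n,m.sum(),'panel',np.percentile(lx[m]*1000,[2,50,98]).round(1))
    m=(T[...,2]>.125)&(T[...,2]<.131)&(abs(ly)<.09)&(lx>.1)&(lx<.26)
    if m.sum():print(n,m.sum(),'cab front',np.percentile(lx[m]*1000,[1,3,50]).round(1))
E
python3 d.py
```

```text
t 59.75 pos [ 567.7 -255.3  263.1] yaw 2.66 rot [ 1.799e+02 -1.000e-01  2.700e+00] F [-0.4 -0.7 -0.6] op 0.9 grip 0.0
top 98 panel [150.4 155.5 196.2]
top 2382 cab front [161.5 164.5 218.9]
scene 73 panel [100.8 153.9 199.1]
scene 948 cab front [163.4 170.9 224. ]
```

Request:
{"method": "arm_command", "body": {"xyz": [[1,0,0],[1,0,0],[1,0,0],[0,0,0]], "spin": [0,0,0,0]}}

```text
time: 60.25
tool_pos: [0.5698, -0.2554, 0.2631]
tool_rot: [3.141, 0.001, 0.046]
contact_force: [-4.8, -2.0, 3.4]
opening: 0.0008
grip_force: 2.4
```

Request:
{"method": "arm_command", "body": {"xyz": [[1,0,0],[1,0,0],[0,0,0]], "spin": [0,0,0]}}

```text
time: 60.55
tool_pos: [0.5706, -0.2555, 0.2631]
tool_rot: [-3.141, 0.005, 0.046]
contact_force: [-11.8, -0.9, 6.6]
opening: 0.0006
grip_force: 6.1
```

Request:
{"method": "arm_command", "body": {"xyz": [[-5,0,0],[-20,0,0],[-40,0,0],[-40,0,0],[-40,0,0],[-10,0,20],[0,0,40],[0,10,40],[0,30,20],[0,40,0],[0,40,0],[0,40,0],[0,0,0]], "spin": [0,0,0,0,0,0,0,0,0,0,0,0,0]}}

```text
time: 61.85
tool_pos: [0.4168, -0.0915, 0.3833]
tool_rot: [-3.14, -0.001, 0.051]
contact_force: [-0.1, 0.1, 0.2]
opening: 0.0004
grip_force: 0.0
```

```bash
python3 d.py
```

```text
t 61.85 pos [416.8 -91.5 383.3] yaw 2.9 rot [-1.799e+02 -1.000e-01  2.900e+00] F [-0.1  0.1  0.2] op 0.4 grip 0.0
top 364 panel [150.8 155.6 194.8]
top 3164 cab front [160.7 162.9 209.9]
scene 202 panel [150.5 156.6 199.2]
scene 1300 cab front [161.1 164.2 213.2]
```

View pics/scene15.png

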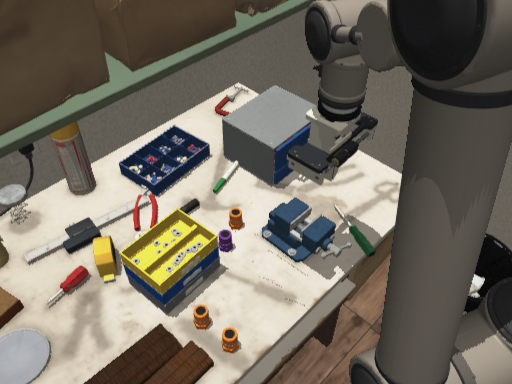

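The scene view shows the drawer shut flush, the stack seated at (170,255), no sockets left on the worktop and the bystanders untouched. The push met firm resistance at the end stop (about 12 N) after the catch let go. I'm handing in.

```bash
python3 -c "
from h import *
print(hand_in())"
```

```text
the job is handed in; nothing more can be done
None
```

The job is handed in, with no verdict returned: the red tray is in the drawer with the three sockets I found (30, 28 and 26), yellow and blue are restacked on grey, and the drawer is shut past its catch.

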